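# Prop up the chip guard of an angle-drilling jig and nip its clamp on the work

### The arm

A 6-joint arm with a two-finger parallel gripper is mounted at the origin on a cart in front of the work surface, level with it; the furniture and walls round the work are solid. World frame = base frame: x ahead of the robot, y to its left, z up, the work surface at z = 0. Lengths are in mm, angles in rad, forces in N, time in s.
With the tool pointing down it reaches from about 350 to 875 mm from the base axis. Payload 4.2 kg.
Tool frame: the origin (TCP) lies at the very end of the fingers, on their centre line; the grasp point (between the pads) lies 19 mm behind it; z points along the fingers, y is the line along which they close (so a half turn about z gives the same grasp; the last joint's range is limited). The gripper opens to 85 mm and grips with 20 to 120 N. Pads are 22 mm wide; open, the fingers measure 114 mm over their backs; the gripper's body (76 mm by 85 mm) begins 54 mm behind the grasp point. The pads swing forward as they close: fully open they stand 13 mm farther back than shut.
Start: joints at [1.496, 0.385, 0.008, 0, -1.194, -0.259], TCP at [204.74, 590.492, 231.312] pointing down, gripper open.
Joint ranges: [-3.14, 3.14], [-1.21, 2.06], [-1.07, 1.41], [-3.16, 2.05], [-2.99, -0.16], [-3.1, 3.1]. Speed limits (rad/s): [2.79, 2.79, 3.14, 3.14, 3.14, 3.14].

### API

Orientations are given as a unit quaternion [x, y, z, w].
In Python, from bench import arm gives the robot as it stands. The module is installed in compiled form; this text tells all that it offers.
- The arm moves only by the tool drive_tool, never from a script. Its argument "targets" is a list of rows, each a list of 5 numbers: the closure, from -1 (fully open) to 1 (shut), then the shift along the tool's x, y, z in mm, then the turn about the tool's z in degrees. In form: [[grip, tx, ty, tz, roll], ...]. A call has 1 to 12 rows; each row is the pose to reach, as a shift and turn from the pose commanded when the call began, along the tool's axes at that moment; what a row does not reach only later rows make up. A row lasts 1/10 s, in which the tool goes at most 50 mm and 8.59 degrees, less where a joint would pass 70% of its speed; a pose out of reach is approached as far as the arm can. A call with a gripper value outside its range is refused whole. The fingers move at their own pace and stop on an object; the grip force is fixed at half the most. Time passes only in rows, so rows that repeat a pose let the fingers close. It gives the time, the measured TCP pose, the force, the opening and the grip force at its end, in the units of the state.
- arm.read_state(): the state, without advancing time (a new reading comes with each control period).
- arm.get_image(name): name is "scene" or "top" or "wrist"; returns the picture (480x640x3 uint8, blue, green, red); there is no depth.
- arm.camera_params(name): a dict with "fov_y" (degrees; the focal length in pixels is half the picture's height over the tangent of half this angle, whatever the lens; pixels are square), "cx", "cy" (the principal point, pixels), "rvec" (rotation vector, rad) and "tvec" (3), from world to camera coordinates, as OpenCV has them; the wrist camera has in their place "tool_from_camera" (4x4, takes a point from camera to tool coordinates, whose origin is the TCP and whose axes are the flange's). Camera axes: x right, y down, z forward; pixel columns grow to the right and rows downward; lengths in mm; the calibration is good to about 2 mm. The wrist camera is an equidistant fisheye: a pixel r from the principal point sees the ray r / f radians off the axis. A picture is of the moment at which its call begins: read the wrist's pose just before it. camera_params takes no time and is no camera call.
- arm.job_done(): hands the job in; it is judged then, once.
The state is a dict: "clock": time; "joints": joint angles; "joint_vel": joint speeds; "joint_efforts": joint torques, N m; "position": TCP position; "ee_rot": TCP orientation; "contact_force": force on the tool from outside, world axes, zero at the start; "wrist_torque": the same for the moment, N m; "gripper_width": finger opening in mm; "grasp_force": force on a finger pad.
Only numpy, scipy, OpenCV 4.12 (cv2) and the standard library are available. Lean on these libraries where they do the work, as an engineer would, in place of code of your own. Each camera call takes 0.05 s, during which the arm holds its last target. There are 200 camera calls.

### The job

A steel block lies loose in the nest of the sloping drilling jig and is about to be marked out. Lift the pale chip guard by its red bar until the stay on its side drops into the notch, and let go so that it stands open on its stay by itself; then turn the black wing knob beneath it clockwise, by feel, until the plunger grips the block firmly, hand-tight and not forced. Leave the guard propped up and the block in its nest, and do not shift the hammer, the punch or the spanner lying round the jig.

Things in the scene. Friction and masses are not known exactly. Their poses are not given: they have to be found in the camera images.
- jig: Fixed green drilling jig, base 205 x 186 mm, 190 mm high. Origin: centre of its underside on the bench; x from its low front (robot side) to its high back, y left, z up. Its table rises to the back at 26 deg, so the knob's axis leans 26 deg towards -x. A 138 mm wide bridge over the nest carries the knob, a 112 mm wide back plate the guard's hinge; a rail with a notch runs up the left side (y = +83 mm).
- guard (a joint): Guard hinge, rad: 0 shut (parallel to the table, over the knob), grows as the front edge rises, end stop 1.97. It weighs 0.26 kg and falls shut if let go without the stay. The stay's foot slides along the rail by itself and drops into the notch at about 1.80 rad; let go beyond that (1.85 to 1.95 is sure), the guard stands by itself on the stay, somewhere between 1.55 and 1.95.
- guard_bar (a point): Middle of the guard's red handle bar: round, 11 mm thick, 68 mm free between its side arms, parallel to the hinge, 43 mm ahead of the guard's front rim, 158.5 mm from the hinge axis. Shut, it lies 112 mm above the bench; on the stay about 323 mm. Site turns with the guard: y along the bar, -x from hinge to bar.
- guard_hinge (a point): Middle of the guard's hinge axis (along the jig's y), 181 mm above the bench. The pale see-through panel reaches 114 mm from here, is 107 mm wide, with a rim 9 mm deep. Propped, it stands about parallel to the knob's axis, 70 mm behind it, and overhangs the knob seen from straight above: reach in along the tilted axis. Site turns with the guard.
- stay: Steel stay, flat bar 106 mm long, hanging from a pivot on the guard's left side (y = +83 mm of the jig), 50 mm from the hinge; origin at that pivot. Its 8 mm pin foot rides the rail; in the notch it holds the guard up. Nothing to grip: it works by its own weight.
- knob_grip (a point): On the axis of the black wing knob, mid-height of the wing, 137 mm above the bench. Wing 48 mm along this point's x (white line at +x), 14 mm thick along y (grip here), from 10 mm above to 14 mm below the point along z (outward axis); the bridge lies 22 mm below the point. Clockwise seen from outside (negative about z) tightens; free torque about 0.15 N m. It keeps its height and stays where left.
- plunger: Steel plunger under the bridge; origin: centre of its 24 mm foot's lower face, z along the knob's axis. The knob drives it 2.5 mm per rad towards the block. At the start it is 1.1 to 3.1 rad of knob short of touching, so regrasp the knob. After touching, the torque rises 0.17 N m per 0.2 rad (about 70 N): stop 0.1 to 0.5 rad past the touch; 0.8 rad is forcing it.
- steel_block: Loose dark steel block, 75 x 60 x 24 mm, about 0.75 kg, lying flat on the sloping table against the nest's lower stop, between two side fences. Origin: centre of its underside; z is the table's normal.
- hammer: Ball pein hammer lying on the bench left of the jig, 288 mm long, head 98 mm wide, 32 mm high; bystander. Origin: centre of its underside, y along the shaft.
- punch: Steel centre punch lying between the jig and the hammer, 130 mm long, 12 mm thick; bystander. Origin: centre of its underside, y along it.
- spanner: Small open-ended spanner lying on the bench in front of the jig, 167 mm long, 37 mm wide, 7 mm thick; bystander. Origin: centre of its underside, y along it.
Things that resemble listed ones, but are neither listed nor needed, are in the scene too. What is shaped like the steel_block but turquoise is not meant.

How it is judged (in metres and radians):
On the way, in this order (a step that is already met when the one before it is completed fails the run):
1. the guard stands open on its stay by itself, let go (value of joint guard above 1.48 rad and velocity of joint guard between -0.05 and 0.05 rad/s and contact force between the fingers and anything else below 0.3 N), for 0.3 s.
2. the plunger bears on the block with more than 20 N (contact force between plunger and steel_block above 20 N), for 0.2 s.
At the end, for the whole second after the job is handed in: The guard stands open at rest on its stay (joint above 1.48 rad), the plunger presses the block with more than 20 N, and the block has moved less than 6 mm from where it lay in the nest (value of joint guard above 1.48 rad and velocity of joint guard between -0.05 and 0.05 rad/s and contact force between plunger and steel_block above 20 N and distance of steel_block from where it was at the start of the episode below 0.006 m); the robot touches nothing.
It fails at once if the hammer is shifted more than 15 mm (distance of hammer from where it was at the start of the episode above 0.015 m).
It fails at once if the punch is shifted more than 15 mm (distance of punch from where it was at the start of the episode above 0.015 m).
It fails at once if the spanner is shifted more than 15 mm (distance of spanner from where it was at the start of the episode above 0.015 m).
It fails at once if the clamp is forced: the plunger presses the block with more than 300 N (contact force between plunger and steel_block above 300 N).
It also fails if it takes over 61 s, if anything falls off the work surface, if the arm or the gripper's body presses on something with over 40 N, if the wrist force passes 120 N, or if a joint passes its speed limit or range.

## Working session

There is one attempt and no reset: what is moved stays moved. The work goes in short steps, Python scripts to look and compute and a tool call to move; the robot and the scene stay as the last step left them, time stands still between calls to the robot, and variables do not carry over. Pictures are saved under pics/ and viewed, at most 10 in all, crops included, and the job is handed in when it is done.

Besides the shell and the picture viewer there is one more tool, called after "Call:" as name(argument=value, ...), one argument or row to a line, values as JSON. drive_tool: Moves the arm, as the interface text tells. Its arguments: {"type":"object","properties":{"targets":{"type":"array","items":{"type":"array","items":{"type":"number"}}}},"required":["targets"]}

```bash
mkdir -p pics; python3 - <<'E'
from bench import arm
import cv2
s=arm.read_state();print(s)
for n in("scene","top"):
    cv2.imwrite(f"pics/{n}0.png",arm.get_image(n));print(n,arm.camera_params(n))
print(arm.camera_params("wrist"))
E
```

```text
{'clock': 0.0, 'joints': array([ 1.49559304e+00,  3.85544872e-01,  6.61651727e-03, -4.94289487e-04,
       -1.19402865e+00, -2.58587496e-01]), 'joint_vel': array([-0.00245026, -0.00062203,  0.00025845, -0.00058016, -0.00048574,
        0.00019814]), 'joint_efforts': array([ 9.68204768e-04, -3.92288840e+01,  1.88397628e+01,  4.18595999e+00,
       -4.70694155e-03,  5.11492971e-06]), 'position': array([204.56513586, 589.94229088, 230.2257135 ]), 'ee_rot': array([ 9.86089509e-01, -1.66211493e-01, -1.29826369e-04,  1.09683592e-03]), 'contact_force': array([ 1.00961791, -1.55074441,  0.4888271 ]), 'wrist_torque': array([-0.01175417, -0.00236881, -0.03007431]), 'grasp_force': 0.0, 'gripper_width': 85.30653601060597}
scene {'fov_y': 49.4953501741316, 'cx': 322.8473663749051, 'cy': 241.9558685818434, 'rvec': array([ 1.92805567, -0.52013747,  0.31700894]), 'tvec': array([-209.35609449,  391.82489736,  513.58957418])}
top {'fov_y': 44.86162073121545, 'cx': 320.3570232568954, 'cy': 233.54114123491698, 'rvec': array([ 2.11740545, -2.06270471,  0.25463588]), 'tvec': array([ 439.07454825,  537.32672098, 1219.76827361])}
{'fov_y': 65.70646984690485, 'cx': 322.59982840665543, 'cy': 233.0057448912265, 'tool_from_camera': array([[ 5.18155109e-04, -9.44265607e-01, -3.29184136e-01,
         8.45850549e+01],
       [ 9.99999610e-01,  7.24556172e-04, -5.04333438e-04,
         3.91494352e-01],
       [ 7.14737117e-04, -3.29183747e-01,  9.44265614e-01,
        -1.42132415e+02],
       [ 0.00000000e+00,  0.00000000e+00,  0.00000000e+00,
         1.00000000e+00]])}
```

View pics/scene0.png

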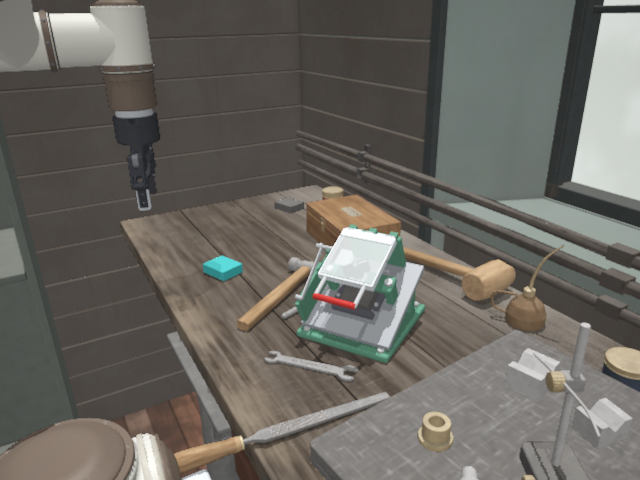

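View pics/top0.png

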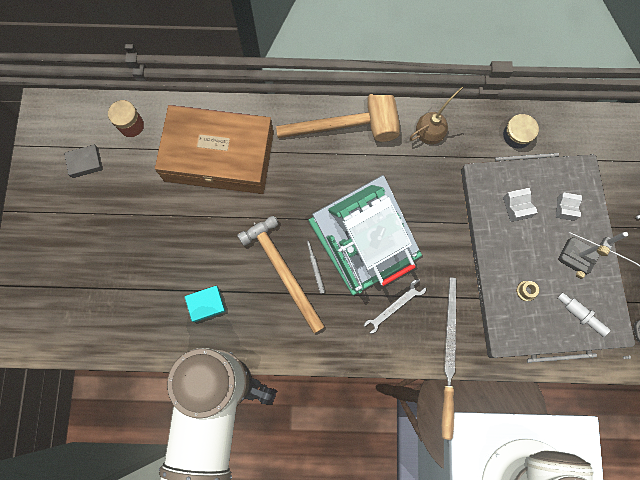

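The scene view shows the jig at about (360,290) with the red bar at about (334,300). The top view shows the jig around (367,236) and the red bar at about (398,274), with the spanner just in front. I'll enlarge both.

```bash
python3 - <<'E'
import cv2
a=cv2.imread("pics/scene0.png")[220:370,280:440];b=cv2.imread("pics/top0.png")[165:345,300:440]
a=cv2.resize(a,(640,600),interpolation=cv2.INTER_CUBIC);b=cv2.resize(b,(467,600),interpolation=cv2.INTER_CUBIC)
cv2.imwrite("pics/sc.png",a);cv2.imwrite("pics/tc.png",b)
E
```

```text
(no output)
```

View pics/sc.png

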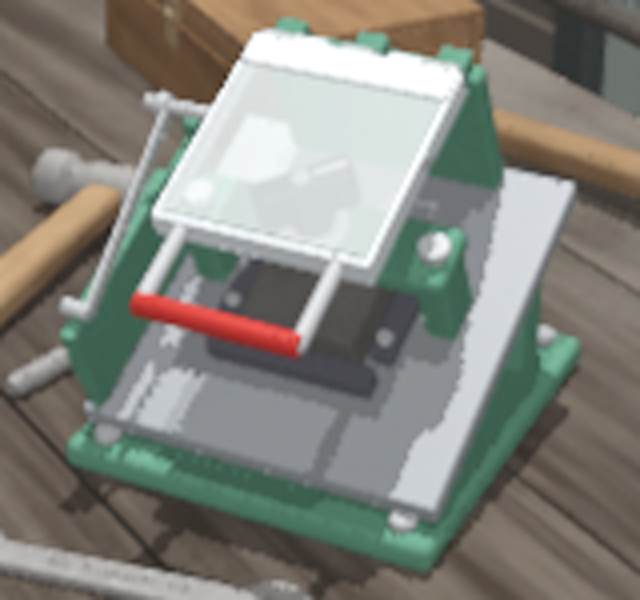

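View pics/tc.png

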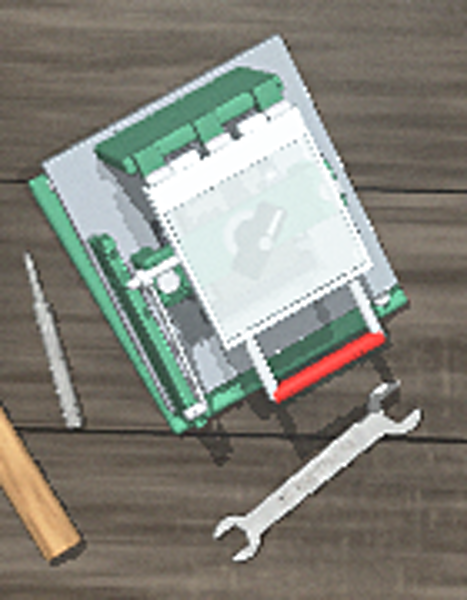

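The crops give the base corners and bar ends. In the top crop the bar runs (277,396)–(381,340), the base corners are (178,432), (408,300) and (32,180), and the wing is near (259,242). Next I fit the jig pose.

```bash
cat > h.py <<'E'
from bench import arm
import numpy as np,cv2
from scipy.spatial.transform import Rotation as R
from scipy.optimize import least_squares
def proj(n,P):
    c=arm.camera_params(n);f=240/np.tan(np.radians(c["fov_y"]/2))
    K=np.array([[f,0,c["cx"]],[0,f,c["cy"]],[0,0,1]])
    return cv2.projectPoints(np.array(P,float).reshape(-1,1,3),c["rvec"],c["tvec"],K,None)[0][:,0]
E
python3 - <<'E'
from h import *
def pts(p):
    X,Y,yaw,bx,L,kx=p
    J=np.array([[-102.5,93,0],[-102.5,-93,0],[102.5,-93,0],[102.5,93,0],[bx,L,112],[bx,-L,112],[kx,0,137]])
    return J@R.from_euler('z',yaw).as_matrix().T+[X,Y,0]
S=np.array([[297.5,335.5],[387.5,362],[425,308.7],[314.5,295.7],[354.3,306.2]])
T=np.array([[353.4,294.6],[422.4,255],[309.6,219],[383.1,283.8],[414.3,267],[377.7,237.6]])
def res(p):
    P=pts(p)
    return np.r_[(proj("scene",P[[0,1,2,4,5]])-S).ravel(),(proj("top",P[[0,1,3,4,5,6]])-T).ravel()]
best=min((least_squares(res,[500,300,y,-110,40,-10],loss='soft_l1') for y in(-.6,0,.6)),key=lambda r:r.cost)
p=best.x;print(p,best.cost,best.fun.round(1))
P=pts(p);print(P.round(1))
E
```

```text
[ 535.66815717  352.19184122    0.54672837 -126.01472638   38.12010369
  -38.435693  ] 5.798751459943404 [ 0.  -0.2  0.6  1.2  1.5  0.6  0.5  0.4  0.1  0.3 -1.6  0.7 -1.2  0.3
 -2.3  0.6 -0.   0.7 -0.2 -0.4  0.4 -0.2]
[[399.8 378.3   0. ]
 [496.5 219.5   0. ]
 [671.6 326.    0. ]
 [574.9 484.9   0. ]
 [408.2 319.2 112. ]
 [447.8 254.1 112. ]
 [502.8 332.2 137. ]]
```

```bash
cat >> h.py <<'E'
O=np.array([535.67,352.19]);Y=0.54673
u=np.array([np.cos(Y),np.sin(Y)]);v=np.array([-u[1],u[0]])
def w(x,y,z): return np.r_[O+x*u+y*v,z]
def rel(t,yaw=None):
    s=arm.read_state();M=R.from_quat(s["ee_rot"]);m=M.as_matrix()
    d=m.T@(np.array(t)-s["position"]);cy=np.degrees(np.arctan2(m[1,0],m[0,0]))
    r=None if yaw is None else (cy-yaw+180)%360-180
    return d.round(1),r
def jig():
    s=arm.read_state();p=s["position"];q=p[:2]-O
    return np.r_[q@u,q@v,p[2]].round(1),s["contact_force"].round(1),s["gripper_width"].round(1),R.from_quat(s["ee_rot"]).as_matrix().round(2).tolist()
E
python3 -c "
from h import *
print(rel(w(-128,0,195),np.degrees(Y)-90),w(-128,0,195))"
```

```text
(array([309.3, 214.8,  35.8]), np.float64(39.54223900443665)) [426.32866902 285.64322442 195.        ]
```

Call:
drive_tool(
  targets=[
    [0.15,45,31,5,8],
    [0.15,90,62,10,16],
    [0.15,135,93,15,24],
    [0.15,180,124,20,32],
    [0.15,220,153,25,39.5],
    [0.15,260,180,30,39.5],
    [0.15,290,201,34,39.5],
    [0.15,309.3,214.8,35.8,39.5],
    [0.15,309.3,214.8,35.8,39.5],
  ],
)

```text
clock: 1.0
position: [427.5, 283.0, 194.7]
ee_rot: [0.871, -0.492, -0.0, 0.001]
contact_force: [0.3, 0.4, -0.5]
gripper_width: 36.3
grasp_force: 0.0
```

```bash
python3 -c "
from h import *
print(jig(),arm.read_state()['joints'].round(2));cv2.imwrite('pics/w1.png',arm.get_image('wrist'))
print(rel(w(-126,0,93),np.degrees(Y)-90))"
```

```text
Traceback (most recent call last):
  File "h.py", line 19, in jig
    return np.r_[q@u,q@v,p[2]].round(1),s["contact_force"].round(1),s["gripper_width"].round(1),R.from_quat(s["ee_rot"]).as_matrix().round(2).tolist()
                                                                    ^^^^^^^^^^^^^^^^^^^^^^^^
AttributeError: 'float' object has no attribute 'round'
```

```bash
sed -i 's/s\["gripper_width"\].round(1)/round(s["gripper_width"],1)/' h.py; python3 -c "
from h import *
print(jig(),arm.read_state()['joints'].round(2));cv2.imwrite('pics/w1.png',arm.get_image('wrist'))
print(rel(w(-126,0,93),np.degrees(Y)-90))"
```

```text
(array([-128.4,   -2.9,  194.7]), array([ 0.3,  0.4, -0.5]), 36.3, [[0.52, -0.86, -0.0], [-0.86, -0.52, -0.0], [0.0, 0.0, -1.0]]) [ 0.9   0.23 -0.32 -0.   -1.03 -0.36]
(array([ -1.4,  -2.1, 102. ]), np.float64(-0.14482796672126597))
```

View pics/w1.png

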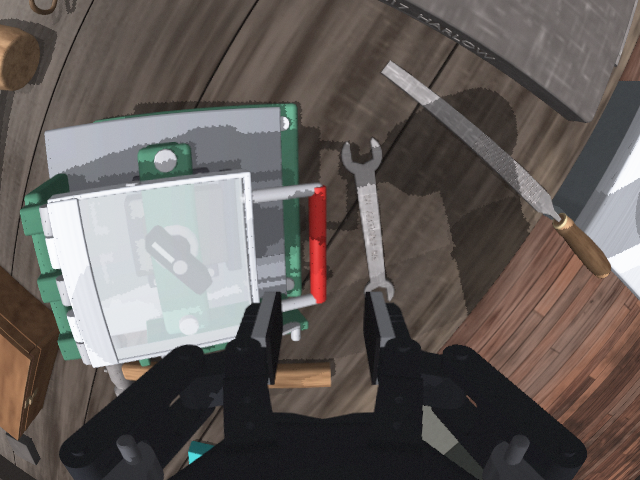

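The wrist view shows the red bar from (321,188) to (317,303), near the middle of the open fingers, and the knob wing from (150,235) to (208,285). I'll check those against the fit.

```bash
cat >> h.py <<'E'
def wray(px,z):
    s=arm.read_state();c=arm.camera_params("wrist");f=240/np.tan(np.radians(c["fov_y"]/2))
    T=c["tool_from_camera"];M=R.from_quat(s["ee_rot"]).as_matrix()
    d=np.array(px,float)-[c["cx"],c["cy"]];r=np.hypot(*d);th=r/f
    ray=M@T[:3,:3]@np.r_[d/r*np.sin(th),np.cos(th)];o=s["position"]+M@T[:3,3]
    P=o+ray*(z-o[2])/ray[2];q=P[:2]-O
    return np.r_[q@u,q@v,P[2]].round(1)
E
python3 -c "
from h import *
for p,z in [((321,188),112),((317,303),112),((150,235),147),((208,285),140),((180,261),142),((63,203),181),((95,365),181)]: print(p,wray(p,z))"
```

```text
(321, 188) [-127.6  -37.2  112. ]
(317, 303) [-124.6   43.8  112. ]
(150, 235) [-27.5 -18.9 147. ]
(208, 285) [-58.   16.2 140. ]
(180, 261) [-42.6  -0.5 142. ]
(63, 203) [  6.  -48.6 181. ]
(95, 365) [ 15.5  56.2 181. ]
```

Call:
drive_tool(
  targets=[
    [0.15,-3,-1,45,0],
    [0.15,-4,-2,80,0],
    [0.15,-4,-2,100,0],
    [0.15,-4,-2,100,0],
    [1,-4,-2,100,0],
    [1,-4,-2,100,0],
    [1,-4,-2,100,0],
    [1,-4,-2,100,0],
    [1,-4,-2,100,0],
  ],
)

```text
clock: 1.95
position: [426.2, 291.6, 95.8]
ee_rot: [0.872, -0.489, -0.0, -0.001]
contact_force: [-2.8, 4.8, -0.5]
gripper_width: 9.0
grasp_force: 58.4
```

```bash
python3 -c "
from h import *
print(jig())"
```

```text
(array([-125.1,    5.2,   95.8]), array([-2.8,  4.8, -0.5]), 9.0, [[0.52, -0.85, 0.0], [-0.85, -0.52, 0.0], [-0.0, -0.0, -1.0]])
```

Call:
drive_tool(
  targets=[
    [1,0,6.5,-15.3,0],
    [1,0,11.3,-31.1,0],
    [1,0,14.5,-47.4,0],
    [1,0,15.9,-64,0],
    [1,0,15.7,-80.5,0],
    [1,0,13.6,-97,0],
    [1,0,9.9,-113.2,0],
    [1,0,4.5,-128.9,0],
    [1,0,-2.5,-143.9,0],
    [1,0,-11.1,-158.1,0],
    [1,0,-21,-171.4,0],
    [1,0,-32.4,-183.5,0],
  ],
)

```text
clock: 3.15
position: [448.6, 305.1, 278.8]
ee_rot: [0.872, -0.49, -0.004, 0.006]
contact_force: [-18.1, 0.3, 8.4]
gripper_width: 8.5
grasp_force: 58.6
```

```bash
python3 -c "
from h import *
print(jig())"
```

```text
(array([-98.9,   5. , 278.8]), array([-18.1,   0.3,   8.4]), 8.5, [[0.52, -0.85, -0.01], [-0.85, -0.52, -0.01], [-0.0, 0.01, -1.0]])
```

Call:
drive_tool(
  targets=[
    [1,0,-12.5,-10.9,0],
    [1,0,-26.1,-20.4,0],
    [1,0,-38.1,-27.2,0],
    [1,0,-50.7,-32.9,0],
    [1,0,-63.7,-37.6,0],
    [1,0,-77.1,-41,0],
    [1,0,-88,-42.9,0],
    [1,0,-88,-42.9,0],
    [1,0,-88,-42.9,0],
    [1,0,-88,-42.9,0],
  ],
)

```text
clock: 4.15
position: [529.1, 354.5, 326.6]
ee_rot: [0.872, -0.489, 0.001, -0.003]
contact_force: [-5.7, 4.0, 12.1]
gripper_width: 8.4
grasp_force: 63.2
```

```bash
python3 -c "
from h import *
print(jig());cv2.imwrite('pics/s2.png',cv2.resize(arm.get_image('scene')[130:370,200:460],None,fx=2.3,fy=2.3))"
```

```text
(array([ -4.5,   5.4, 326.6]), array([-5.7,  4. , 12.1]), 8.4, [[0.52, -0.85, 0.0], [-0.85, -0.52, 0.0], [-0.0, -0.01, -1.0]])
```

View pics/s2.png

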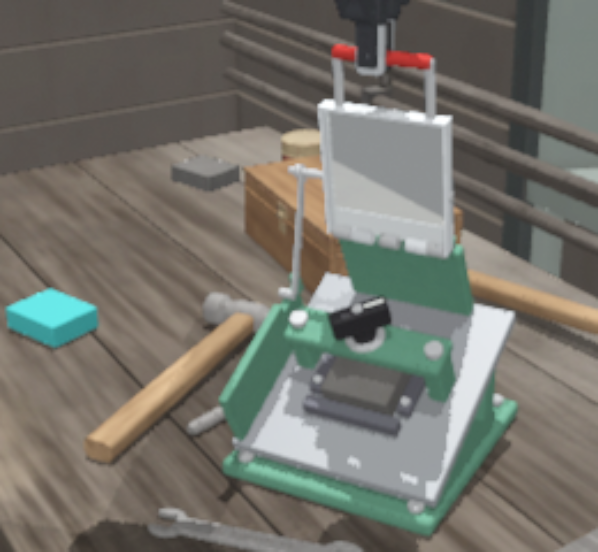

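The picture shows the guard upright, held by its bar at crop (380,58), with the stay's foot up at the rail's top (288,293). I'll lower it gently onto the notch.

Call:
drive_tool(
  targets=[
    [1,0,8,-1,0],
    [1,0,16.3,3.1,0],
    [1,0,24,5.5,0],
    [1,0,32.2,8,0],
    [1,0,36,9.5,0],
    [1,0,36,9.5,0],
    [1,0,36,9.5,0],
  ],
)

```text
clock: 4.9
position: [500.1, 337.0, 317.4]
ee_rot: [0.872, -0.489, 0.002, -0.006]
contact_force: [-2.5, 5.1, 11.4]
gripper_width: 8.7
grasp_force: 64.0
```

```bash
python3 -c "
from h import *
print(jig())"
```

```text
(array([-38.3,   5.5, 317.4]), array([-2.5,  5.1, 11.4]), 8.7, [[0.52, -0.85, 0.01], [-0.85, -0.52, 0.01], [-0.0, -0.01, -1.0]])
```

Call:
drive_tool(
  targets=[
    [1,0,5,1.5,0],
    [1,0,10,3.5,0],
    [1,0,13,5,0],
    [1,0,13,5,0],
    [1,0,13,5,0],
  ],
)

```text
clock: 5.4
position: [493.3, 332.7, 314.3]
ee_rot: [0.872, -0.489, 0.005, -0.012]
contact_force: [7.8, 9.0, 10.4]
gripper_width: 8.7
grasp_force: 63.8
```

```bash
python3 -c "
from h import *
print(jig())"
```

```text
(array([-46.3,   5.4, 314.3]), array([ 7.8,  9. , 10.4]), 8.7, [[0.52, -0.85, 0.02], [-0.85, -0.52, 0.02], [-0.0, -0.03, -1.0]])
```

The stay now resists, at about 11 N back along x, so I'll release and lift off.

Call:
drive_tool(
  targets=[
    [0.4,0,-3,0,0],
    [0.2,0,-5,0,0],
    [0.2,0,-5,0,0],
    [0.2,0,-5,-20,0],
    [0.2,0,-5,-60,0],
    [0.2,0,-5,-60,0],
    [0.2,0,-5,-60,0],
    [0.2,0,-5,-60,0],
    [0.2,0,-5,-60,0],
  ],
)

```text
clock: 6.3
position: [491.0, 329.9, 365.7]
ee_rot: [0.872, -0.49, -0.001, 0.002]
contact_force: [0.5, 0.7, -0.4]
gripper_width: 34.2
grasp_force: 0.0
```

```bash
python3 -c "
from h import *
print(jig(),arm.read_state()['joints'].round(2));cv2.imwrite('pics/s3.png',cv2.resize(arm.get_image('scene')[100:370,200:460],None,fx=2.2,fy=2.2));cv2.imwrite('pics/t3.png',arm.get_image('top'))
a=cv2.imread('pics/s3.png');b=cv2.resize(cv2.imread('pics/t3.png')[150:350,290:450],None,fx=2.9,fy=2.9)
h=a.shape[0];b=cv2.resize(b,(228,285));c=np.zeros((h,228,3),np.uint8);c[:285]=b;cv2.imwrite('pics/st3.png',np.hstack([a,c]))"
```

```text
(array([-49.8,   4.2, 365.7]), array([ 0.5,  0.7, -0.4]), 34.2, [[0.52, -0.85, -0.0], [-0.85, -0.52, -0.0], [0.0, 0.0, -1.0]]) [ 0.87  0.27  0.17 -0.   -1.48 -0.32]
```

View pics/st3.png

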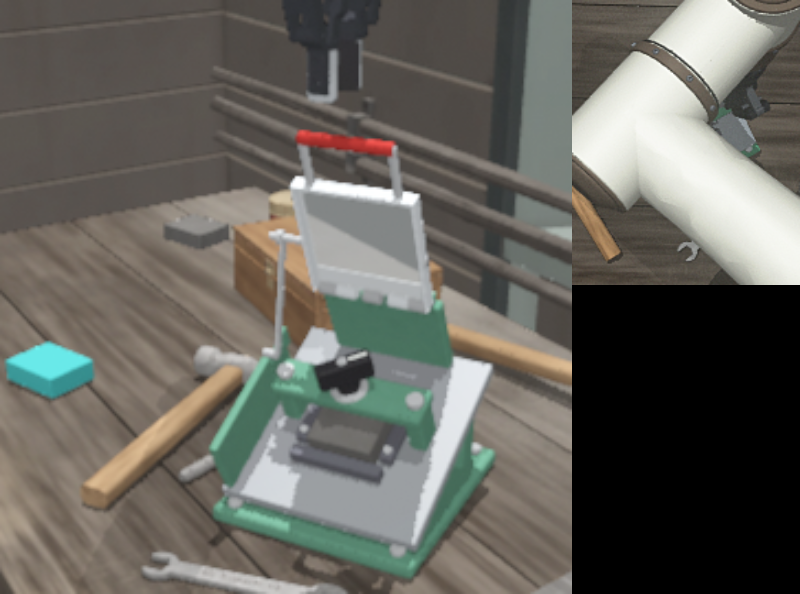

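The guard stands propped by itself: the stay's foot is in the notch at crop (272,352) and the gripper is clear. The knob wing is visible at (345,372). The tool keeps pointing down, so instead of gripping the knob I'll push the wing round with the closed fingers from the front.

Call:
drive_tool(
  targets=[
    [0.2,-2,30,0,0],
    [0.2,-4,70,0,8],
    [1,-6,80,0,16],
    [1,-6,80,20,24],
    [1,-6,80,50,32],
    [1,-6,80,80,40],
    [1,-6,80,110,48],
    [1,-6,80,140,56],
    [1,-6,80,170,64],
    [1,-6,80,200,72],
    [1,-6,80,220,80],
    [1,-6,80,235,88],
  ],
)

```text
clock: 7.6
position: [419.3, 293.0, 130.4]
ee_rot: [-0.284, 0.959, -0.001, -0.001]
contact_force: [0.6, 0.2, 0.2]
gripper_width: 0.1
grasp_force: 0.0
```

```bash
python3 -c "
from h import *
print(jig(),arm.read_state()['joints'].round(2));cv2.imwrite('pics/w4.png',arm.get_image('wrist'))"
```

```text
(array([-130.2,   10. ,  130.4]), array([0.6, 0.2, 0.2]), 0.1, [[-0.84, -0.55, -0.0], [-0.55, 0.84, -0.0], [0.0, -0.0, -1.0]]) [ 0.93  0.3  -0.41 -0.   -0.87 -1.92]
```

View pics/w4.png

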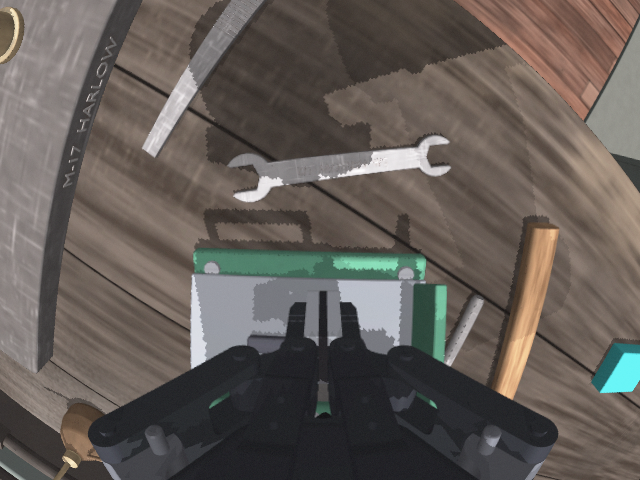

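The wrist view shows the closed fingers in front of the bridge at about (322,320), with tool x towards the jig's front and the knob hidden behind the gripper. I'll approach and feel for contact.

Call:
drive_tool(
  targets=[
    [1,-30,8,14,0],
    [1,-45,9,14,0],
    [1,-50,9,14,0],
    [1,-54,9,14,0],
    [1,-57,9,14,0],
    [1,-57,9,14,0],
  ],
)

```text
clock: 8.25
position: [462.6, 332.6, 118.8]
ee_rot: [-0.287, 0.958, 0.0, 0.0]
contact_force: [0.3, 0.1, -0.1]
gripper_width: 0.7
grasp_force: 0.0
```

```bash
sed -i 's/,R.from_quat(s\["ee_rot"\]).as_matrix().round(2).tolist()$/,(s["contact_force"][:2]@u).round(1),(s["contact_force"][:2]@v).round(1)/' h.py; python3 -c "
from h import *
print(jig())"
```

```text
(array([-72.6,  21.3, 118.8]), array([ 0.3,  0.1, -0.1]), 0.7, np.float64(0.3), np.float64(-0.1))
```

Call:
drive_tool(
  targets=[
    [1,-2,0,0,0],
    [1,-4,0,0,0],
    [1,-6,0,-0.5,0],
    [1,-8,1,-1,0],
    [1,-8,1,-1,0],
  ],
)

```text
clock: 8.75
position: [465.6, 335.7, 118.2]
ee_rot: [-0.287, 0.958, -0.002, -0.004]
contact_force: [-8.7, -2.9, 3.0]
gripper_width: -0.0
grasp_force: 3.7
```

```bash
python3 -c "
from h import *
print(jig())"
```

```text
(array([-68.5,  22.3, 118.2]), array([-8.7, -2.9,  3. ]), -0.0, np.float64(-8.9), np.float64(2.1))
```

Call:
drive_tool(
  targets=[
    [1,-2,0.5,-1,0],
    [1,-4,1,-2,0],
    [1,-6,1.5,-3,0],
    [1,-8,2,-4,0],
    [1,-8,2,-4,0],
  ],
)

```text
clock: 9.25
position: [467.2, 340.2, 120.1]
ee_rot: [-0.286, 0.958, -0.002, -0.009]
contact_force: [-18.0, -1.2, 1.1]
gripper_width: 0.1
grasp_force: 7.1
```

```bash
python3 -c "
from h import *
print(jig(),arm.read_state()['wrist_torque'].round(2))"
```

```text
(array([-64.7,  25.4, 120.1]), array([-18. ,  -1.2,   1.1]), 0.1, np.float64(-16.0), np.float64(8.3)) [-0.25  4.81 -0.11]
```

The wrench says the fingers met the wing's end and slid outwards. I'll back off and come at its front face from further right.

Call:
drive_tool(
  targets=[
    [1,15,0,0,0],
    [1,28,-8,0,0],
    [1,28,-25,0,0],
    [1,28,-39,1,0],
    [1,28,-39,1,0],
    [1,22,-35,1,0],
    [1,18,-31,1,0],
    [1,14,-28,1,0],
    [1,14,-28,1,0],
  ],
)

```text
clock: 10.15
position: [478.3, 314.3, 122.3]
ee_rot: [-0.288, 0.958, 0.0, 0.0]
contact_force: [0.0, 0.2, 0.2]
gripper_width: -0.3
grasp_force: 0.0
```

```bash
python3 -c "
from h import *
print(jig(),arm.read_state()['wrist_torque'].round(2))"
```

```text
(array([-68.7,  -2.6, 122.3]), array([0. , 0.2, 0.2]), -0.3, np.float64(0.1), np.float64(0.1)) [0.01 0.   0.01]
```

Call:
drive_tool(
  targets=[
    [1,-1.5,1.3,-0.5,0],
    [1,-3,2.6,-1,0],
    [1,-4.5,4,-1.5,0],
    [1,-6,5.2,-2,0],
    [1,-7.5,6.5,-3,0],
    [1,-7.5,6.5,-3,0],
  ],
)

```text
clock: 10.75
position: [479.8, 320.9, 124.6]
ee_rot: [-0.287, 0.958, -0.001, -0.002]
contact_force: [-0.5, -4.0, -1.1]
gripper_width: 0.0
grasp_force: 2.2
```

```bash
python3 -c "
from h import *
print(jig(),arm.read_state()['wrist_torque'].round(2))"
```

```text
(array([-64. ,   2.3, 124.6]), array([-0.5, -4. , -1.1]), 0.0, np.float64(-2.5), np.float64(-3.2)) [-1.32  0.26  0.03]
```

Call:
drive_tool(
  targets=[
    [1,-1.5,2,-0.5,0],
    [1,-3,4,-1,0],
    [1,-4.5,6,-1.5,0],
    [1,-6,8,-2,0],
    [1,-6,8,-2,0],
  ],
)

```text
clock: 11.25
position: [478.7, 328.1, 125.7]
ee_rot: [-0.286, 0.958, -0.003, -0.005]
contact_force: [-3.7, -9.7, -0.2]
gripper_width: -0.1
grasp_force: 4.1
```

```bash
python3 -c "
from h import *
print(jig(),arm.read_state()['wrist_torque'].round(2))"
```

```text
(array([-61.2,   9. , 125.7]), array([-3.7, -9.7, -0.2]), -0.1, np.float64(-8.2), np.float64(-6.3)) [-2.71  0.88 -0.06]
```

Call:
drive_tool(
  targets=[
    [1,-2,0,-1,0],
    [1,-4,0,-2,0],
    [1,-6,0,-2.5,0],
    [1,-8,0,-3,0],
    [1,-8,0,-3,0],
  ],
)

```text
clock: 11.75
position: [479.6, 329.6, 126.4]
ee_rot: [-0.285, 0.958, -0.005, -0.012]
contact_force: [-16.3, -10.3, 2.1]
gripper_width: 0.2
grasp_force: 9.9
```

```bash
python3 -c "
from h import *
print(jig(),arm.read_state()['wrist_torque'].round(2))"
```

```text
(array([-59.6,   9.8, 126.4]), array([-16.3, -10.3,   2.1]), 0.2, np.float64(-19.3), np.float64(-0.3)) [-3.   4.6 -0.1]
```

```bash
python3 -c "
from h import *
a=arm.get_image('scene');b=arm.get_image('top');cv2.imwrite('pics/s5.png',a)
cv2.imwrite('pics/s5c.png',cv2.resize(a[240:340,285:415],(780,600),interpolation=cv2.INTER_CUBIC))
print(proj('scene',[w(-40,0,137),w(-60,10,126)]))"
```

```text
[[356.35919275 268.01198318]
 [346.49130839 276.73877992]]
```

View pics/s5c.png

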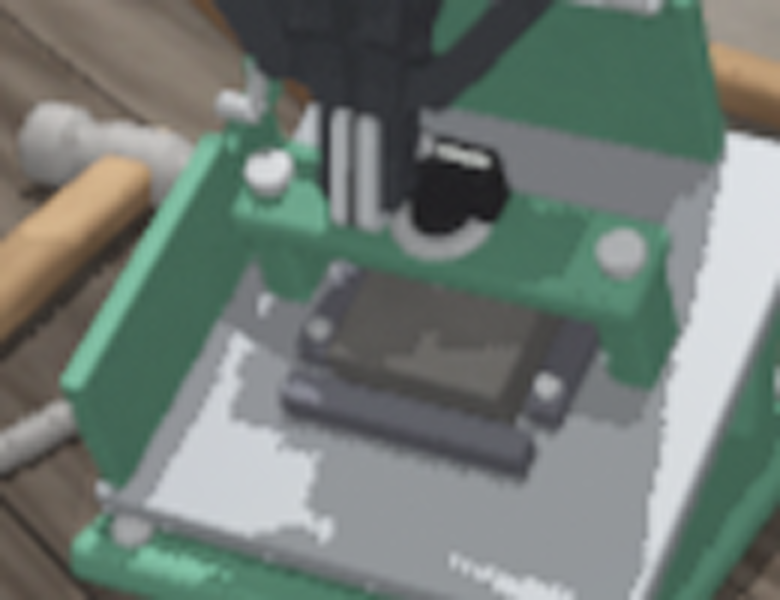

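The crop shows the finger tips at (360,225) on the left of the knob, whose washer is at (440,225). The white line on the wing runs from (430,150) to (490,160). I'll turn that into the wing angle.

```bash
cat >> h.py <<'E'
ax=np.array([-np.sin(np.radians(26)),0,np.cos(np.radians(26))])
G=np.array([-40,0,137.])
def top(px,h=10,n='scene'):
    f=lambda ab:(proj(n,[w(*(G+h*ax+ab[0]*np.array([ax[2],0,-ax[0]])+ab[1]*np.array([0,1,0])))])[0]-px)
    return least_squares(f,[0,0]).x.round(1)
E
python3 -c "
from h import *
for p in [(430,150),(490,160),(425,130),(465,140),(505,190),(495,150)]: print('now',p,top(np.array(p)/6+[285,240]))
for p in [(318,378),(325,392),(372,360),(366,350),(316,365),(340,362),(372,376)]: print('s3',p,top(np.array(p)/2.2+[200,100]))
print('washer',top(np.array((440,225))/6+[285,240],-20))
"
```

```text
now (430, 150) [-0.4 -2.8]
now (490, 160) [  0.8 -22.1]
now (425, 130) [6.4 1.8]
now (465, 140) [  6.  -11.7]
now (505, 190) [ -8.6 -30.9]
now (495, 150) [  4.8 -22.1]
s3 (318, 378) [-20.9  12.3]
s3 (325, 392) [-32.6   0.7]
s3 (372, 360) [  8.5 -23.6]
s3 (366, 350) [ 17.1 -14.6]
s3 (316, 365) [-8.7 19.7]
s3 (340, 362) [-0.4  1.4]
s3 (372, 376) [ -7.1 -30.1]
washer [-5.8 -2.5]
```

The wing now stands across the jig at ψ≈90°, about 0.7 rad turned, and the flat finger face can't turn it further there. I'll step out and continue at its left tip.

Call:
drive_tool(
  targets=[
    [1,12,2,0,0],
    [1,16,10,0,0],
    [1,16,18,0,0],
    [1,16,18,0,0],
    [1,13,18,-1,0],
    [1,10,18,-2,0],
    [1,7,18,-3,0],
    [1,4,18,-4,0],
    [1,4,18,-4,0],
  ],
)

```text
clock: 12.75
position: [472.6, 348.8, 133.2]
ee_rot: [-0.287, 0.958, -0.001, -0.003]
contact_force: [-7.1, -0.1, -0.1]
gripper_width: 0.3
grasp_force: 4.5
```

```bash
python3 -c "
from h import *
print(jig(),arm.read_state()['wrist_torque'].round(2))"
```

```text
(array([-55.6,  29.9, 133.2]), array([-7.1, -0.1, -0.1]), 0.3, np.float64(-6.1), np.float64(3.6)) [ 0.17  2.21 -0.01]
```

Call:
drive_tool(
  targets=[
    [1,-2,0,2,0],
    [1,-4,0,3,0],
    [1,-6,-0.5,3,0],
    [1,-6,-0.5,3,0],
  ],
)

```text
clock: 13.15
position: [475.4, 350.8, 133.4]
ee_rot: [-0.287, 0.958, -0.001, -0.005]
contact_force: [-21.7, -1.9, 19.3]
gripper_width: 0.0
grasp_force: 14.4
```

```bash
python3 -c "
from h import *
print(jig(),arm.read_state()['wrist_torque'].round(2))"
```

```text
(array([-52.2,  30.2, 133.4]), array([-21.7,  -1.9,  19.3]), 0.0, np.float64(-19.5), np.float64(9.7)) [-0.64  6.03 -0.14]
```

```bash
python3 -c "
from h import *
for p in [(268,150),(268,190),(245,165),(292,165)]: print(top(np.array(p)/6+[285,240],-14))
print('fingertip edges', [top(np.array(p)/6+[285,240],-12) for p in [(318,215),(415,220)]])"
```

```text
[ 3.  60.2]
[-11.8  53.1]
[-4.6 64.8]
[-0.5 49.9]
fingertip edges [array([-17.9,  32.1]), array([-11.5,   1.8])]
```

Call:
drive_tool(
  targets=[
    [1,5,0,0,0],
    [1,10,0,0,0],
    [1,10,0,0,0],
  ],
)

```text
clock: 13.45
position: [472.0, 347.3, 131.9]
ee_rot: [-0.287, 0.958, 0.0, 0.0]
contact_force: [0.8, 0.1, -0.4]
gripper_width: 0.2
grasp_force: 0.0
```

```bash
python3 -c "
from h import *
print(jig(),arm.read_state()['wrist_torque'].round(2))"
```

```text
(array([-57. ,  28.9, 131.9]), array([ 0.8,  0.1, -0.4]), 0.2, np.float64(0.8), np.float64(-0.4)) [-0.03  0.02 -0.03]
```

Call:
drive_tool(
  targets=[
    [1,0,0,3,0],
    [1,0,0,6,0],
    [1,0,0,6,0],
    [1,-3,0,6,0],
    [1,-6,0,6,0],
    [1,-6,0,6,0],
  ],
)

```text
clock: 14.05
position: [474.4, 348.0, 124.6]
ee_rot: [-0.287, 0.958, -0.002, -0.004]
contact_force: [-7.6, -4.2, 4.4]
gripper_width: -0.5
grasp_force: 4.2
```

```bash
python3 -c "
from h import *
print(jig(),arm.read_state()['wrist_torque'].round(2))"
```

```text
(array([-54.5,  28.3, 124.6]), array([-7.6, -4.2,  4.4]), -0.5, np.float64(-8.6), np.float64(0.3)) [-1.06  2.02 -0.06]
```

Call:
drive_tool(
  targets=[
    [1,-2,0,-1,0],
    [1,-4,0,-2,0],
    [1,-6,0,-3,0],
    [1,-6,0,-3,0],
  ],
)

```text
clock: 14.45
position: [478.8, 350.7, 126.9]
ee_rot: [-0.286, 0.958, -0.002, -0.005]
contact_force: [-7.2, -3.9, 1.8]
gripper_width: 0.1
grasp_force: 3.8
```

```bash
python3 -c "
from h import *
print(jig(),arm.read_state()['wrist_torque'].round(2))"
```

```text
(array([-49.3,  28.3, 126.9]), array([-7.2, -3.9,  1.8]), 0.1, np.float64(-8.2), np.float64(0.4)) [-1.17  2.02 -0.04]
```

Call:
drive_tool(
  targets=[
    [1,-2,0,-1,0],
    [1,-4,0,-2,0],
    [1,-6,-0.5,-3,0],
    [1,-6,-0.5,-3,0],
  ],
)

```text
clock: 14.85
position: [482.9, 352.7, 128.7]
ee_rot: [-0.286, 0.958, -0.003, -0.007]
contact_force: [-9.4, -5.4, -0.1]
gripper_width: -0.1
grasp_force: 3.9
```

```bash
python3 -c "
from h import *
print(jig(),arm.read_state()['wrist_torque'].round(2))"
```

```text
(array([-44.8,  27.9, 128.7]), array([-9.4, -5.4, -0.1]), -0.1, np.float64(-10.8), np.float64(0.2)) [-1.28  2.42 -0.13]
```

Call:
drive_tool(
  targets=[
    [1,-1.5,-1,-0.5,0],
    [1,-3,-2,-1,0],
    [1,-4,-3,-2,0],
    [1,-4,-3,-2,0],
  ],
)

```text
clock: 15.25
position: [488.3, 353.9, 131.0]
ee_rot: [-0.286, 0.958, -0.002, -0.005]
contact_force: [-8.5, -0.9, -0.7]
gripper_width: 0.0
grasp_force: 3.4
```

```bash
python3 -c "
from h import *
print(jig(),arm.read_state()['wrist_torque'].round(2))"
```

```text
(array([-39.6,  26.1, 131. ]), array([-8.5, -0.9, -0.7]), 0.0, np.float64(-7.7), np.float64(3.7)) [-0.42  2.36 -0.04]
```

Call:
drive_tool(
  targets=[
    [1,-1,-1.5,-0.5,0],
    [1,-2,-3,-1,0],
    [1,-3,-4.5,-1.5,0],
    [1,-3,-4.5,-1.5,0],
  ],
)

```text
clock: 15.65
position: [490.0, 352.9, 131.7]
ee_rot: [-0.287, 0.958, -0.0, -0.007]
contact_force: [-24.5, -1.3, -1.1]
gripper_width: 0.1
grasp_force: 4.3
```

```bash
python3 -c "
from h import *
print(jig(),arm.read_state()['wrist_torque'].round(2))"
```

```text
(array([-38.6,  24.4, 131.7]), array([-24.5,  -1.3,  -1.1]), 0.1, np.float64(-21.6), np.float64(11.6)) [0.76 3.62 0.13]
```

The wrist moment shows the guard has been pushed to its end stop, about 16 N at the bar, while the tip force is still free-running. I'll retreat and take the wing's other end, coming round to the front.

Call:
drive_tool(
  targets=[
    [1,8,2,0,0],
    [1,18,2,0,0],
    [1,28,2,2,0],
    [1,38,0,4,0],
    [1,48,-10,8,0],
    [1,50,-30,12,0],
    [1,50,-50,15,0],
    [1,50,-66,15,0],
    [1,42,-66,15,0],
    [1,34,-66,15,0],
    [1,34,-66,15,0],
  ],
)

```text
clock: 16.75
position: [506.1, 281.5, 120.1]
ee_rot: [-0.287, 0.958, 0.0, 0.001]
contact_force: [0.5, -0.5, 0.6]
gripper_width: 0.2
grasp_force: 0.0
```

```bash
python3 -c "
from h import *
print(jig(),arm.read_state()['wrist_torque'].round(2))
a=arm.get_image('scene');cv2.imwrite('pics/s6.png',a)
cv2.imwrite('pics/s6c.png',cv2.resize(a[150:340,275:415],(442*5//4,600*5//5),interpolation=cv2.INTER_CUBIC))"
```

```text
(array([-62. , -45. , 120.1]), array([ 0.5, -0.5,  0.6]), 0.2, np.float64(0.1), np.float64(-0.7)) [-0.    0.04 -0.02]
```

View pics/s6c.png

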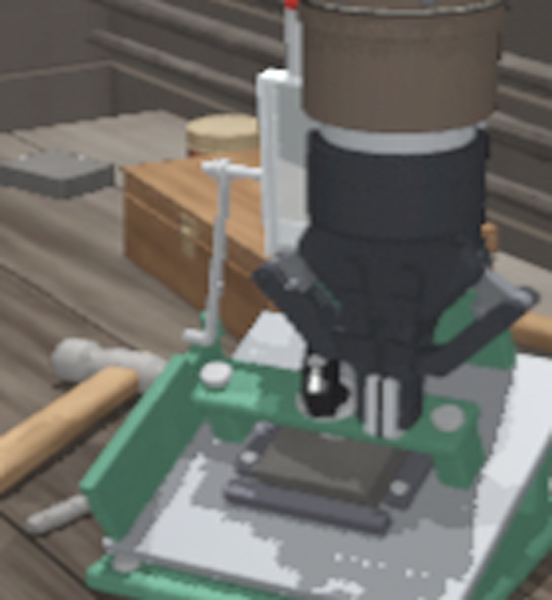

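The guard stands on its stay again, with the foot at (205,337). The wing's white-lined end now points to the front at (322,385), and the fingers are to its right at (382,400). Now I push left.

Call:
drive_tool(
  targets=[
    [1,2,4,2,0],
    [1,3,8,2,0],
    [1,3,11,2,0],
    [1,3,14,2,0],
    [1,3,17,2,0],
    [1,3,17,2,0],
  ],
)

```text
clock: 17.4
position: [493.0, 293.0, 118.0]
ee_rot: [-0.287, 0.958, -0.0, 0.0]
contact_force: [0.6, -1.5, 0.1]
gripper_width: 0.2
grasp_force: 0.7
```

```bash
python3 -c "
from h import *
print(jig(),arm.read_state()['wrist_torque'].round(2))"
```

```text
(array([-67.2, -28.3, 118. ]), array([ 0.6, -1.5,  0.1]), 0.2, np.float64(-0.3), np.float64(-1.6)) [-0.3  -0.18 -0.04]
```

Call:
drive_tool(
  targets=[
    [1,0,2,0,0],
    [1,0,4,0,0],
    [1,0,6,0,0],
    [1,0,6,0,0],
  ],
)

```text
clock: 17.8
position: [488.8, 296.8, 117.4]
ee_rot: [-0.287, 0.958, -0.001, -0.001]
contact_force: [-0.5, -5.0, 0.4]
gripper_width: 0.2
grasp_force: 2.2
```

```bash
python3 -c "
from h import *
print(jig(),arm.read_state()['wrist_torque'].round(2))"
```

```text
(array([-68.8, -23. , 117.4]), array([-0.5, -5. ,  0.4]), 0.2, np.float64(-3.0), np.float64(-4.0)) [-1.39  0.22  0.02]
```

Call:
drive_tool(
  targets=[
    [1,-0.5,2,0,0],
    [1,-1,4,0,0],
    [1,-1.5,6,0,0],
    [1,-1.5,6,0,0],
  ],
)

```text
clock: 18.2
position: [485.3, 299.8, 116.6]
ee_rot: [-0.287, 0.958, -0.003, -0.005]
contact_force: [-1.9, -11.3, 0.5]
gripper_width: 0.1
grasp_force: 4.8
```

```bash
python3 -c "
from h import *
print(jig(),arm.read_state()['wrist_torque'].round(2))"
```

```text
(array([-70.3, -18.6, 116.6]), array([ -1.9, -11.3,   0.5]), 0.1, np.float64(-7.5), np.float64(-8.6)) [-3.    0.58  0.09]
```

Call:
drive_tool(
  targets=[
    [1,0,1.5,0,0],
    [1,-0.5,3,-0.5,0],
    [1,-0.5,3,-0.5,0],
  ],
)

```text
clock: 18.5
position: [483.3, 301.6, 116.3]
ee_rot: [-0.286, 0.958, -0.004, -0.006]
contact_force: [-2.5, -12.8, -0.0]
gripper_width: -0.1
grasp_force: 5.5
```

```bash
python3 -c "
from h import *
print(jig(),arm.read_state()['wrist_torque'].round(2))"
```

```text
(array([-71. , -16. , 116.3]), array([ -2.5, -12.8,  -0. ]), -0.1, np.float64(-8.7), np.float64(-9.6)) [-3.27  0.65 -0.01]
```

Call:
drive_tool(
  targets=[
    [1,-0.5,1.5,0,0],
    [1,-1,3,-0.5,0],
    [1,-1,3,-0.5,0],
  ],
)

```text
clock: 18.8
position: [481.5, 303.7, 116.1]
ee_rot: [-0.286, 0.958, -0.004, -0.007]
contact_force: [-3.8, -12.5, -1.3]
gripper_width: -0.2
grasp_force: 6.0
```

```bash
python3 -c "
from h import *
print(jig(),arm.read_state()['wrist_torque'].round(2))"
```

```text
(array([-71.5, -13.2, 116.1]), array([ -3.8, -12.5,  -1.3]), -0.2, np.float64(-9.8), np.float64(-8.7)) [-3.46  1.07  0.05]
```

Call:
drive_tool(
  targets=[
    [1,-1,1.5,0,0],
    [1,-2,3,-0.5,0],
    [1,-2,3,-0.5,0],
  ],
)

```text
clock: 19.1
position: [479.8, 306.0, 115.9]
ee_rot: [-0.286, 0.958, -0.005, -0.01]
contact_force: [-7.3, -14.3, -0.1]
gripper_width: 0.1
grasp_force: 7.8
```

```bash
python3 -c "
from h import *
print(jig(),arm.read_state()['wrist_torque'].round(2))"
```

```text
(array([-71.7, -10.5, 115.9]), array([ -7.3, -14.3,  -0.1]), 0.1, np.float64(-13.7), np.float64(-8.4)) [-3.93  2.01  0.03]
```

Torque about the knob, computed from force and contact point, is rising: 0.15 → 0.20 → 0.215 → 0.26 N m. The plunger has touched, so I continue in small steps.

Call:
drive_tool(
  targets=[
    [1,-1.5,0.5,0,0],
    [1,-3,1,0,0],
    [1,-3,1,0,0],
  ],
)

```text
clock: 19.4
position: [479.9, 306.4, 115.8]
ee_rot: [-0.286, 0.958, -0.007, -0.013]
contact_force: [-12.8, -17.8, 4.1]
gripper_width: -0.3
grasp_force: 11.7
```

```bash
cat >> h.py <<'E'
def tq():
    s=arm.read_state();F=-s["contact_force"];q=s["position"][:2]-O;x,y=q@u,q@v
    r=np.array([x+11+40,y+14.5+2]);f=np.array([F[:2]@u,F[:2]@v])
    return r.round(1),f.round(1),(r[0]*f[1]-r[1]*f[0]).round()
E
python3 -c "
from h import *
print(jig(),tq())"
```

```text
(array([-71.5, -10.1, 115.8]), array([-12.8, -17.8,   4.1]), -0.3, np.float64(-20.2), np.float64(-8.5)) (array([-20.5,   6.4]), array([20.2,  8.5]), np.float64(-304.0))
```

Call:
drive_tool(
  targets=[
    [1,-1,1.5,0,0],
    [1,-2,3,0,0],
    [1,-2,3,0,0],
  ],
)

```text
clock: 19.7
position: [478.3, 309.0, 115.6]
ee_rot: [-0.285, 0.958, -0.007, -0.014]
contact_force: [-16.6, -19.1, 7.0]
gripper_width: -0.0
grasp_force: 12.3
```

```bash
python3 -c "
from h import *
print(jig(),tq())"
```

```text
(array([-71.4,  -7.1, 115.6]), array([-16.6, -19.1,   7. ]), -0.0, np.float64(-24.1), np.float64(-7.7)) (array([-20.4,   9.4]), array([24.1,  7.7]), np.float64(-385.0))
```

The estimate is 0.385 N m, about 0.28 rad past the touch. I'll back off and push once more along the wing's normal to confirm that it really resists.

Call:
drive_tool(
  targets=[
    [1,5,-5,0,0],
    [1,10,-12,0,0],
    [1,10,-12,0,0],
    [1,10,-12,0,0],
  ],
)

```text
clock: 20.1
position: [486.4, 304.5, 119.8]
ee_rot: [-0.287, 0.958, 0.0, 0.001]
contact_force: [0.1, -2.3, -1.0]
gripper_width: -0.0
grasp_force: 0.7
```

```bash
python3 -c "
from h import *
print(jig(),tq())"
```

```text
(array([-66.9, -15.1, 119.8]), array([ 0.1, -2.3, -1. ]), -0.0, np.float64(-1.1), np.float64(-2.1)) (array([-15.9,   1.4]), array([1.1, 2.1]), np.float64(-34.0))
```

Call:
drive_tool(
  targets=[
    [1,-2,2.5,0,0],
    [1,-4,5,0,0],
    [1,-4,5,0,0],
    [1,-4,5,0,0],
  ],
)

```text
clock: 20.5
position: [485.2, 307.5, 119.3]
ee_rot: [-0.287, 0.958, -0.002, -0.003]
contact_force: [-3.6, -8.8, 4.3]
gripper_width: -0.0
grasp_force: 4.3
```

```bash
python3 -c "
from h import *
print(jig(),tq())"
```

```text
(array([-66.3, -11.9, 119.3]), array([-3.6, -8.8,  4.3]), -0.0, np.float64(-7.7), np.float64(-5.7)) (array([-15.3,   4.6]), array([7.7, 5.7]), np.float64(-122.0))
```

Call:
drive_tool(
  targets=[
    [1,-2,2.5,0,0],
    [1,-4,5,0,0],
    [1,-4,5,0,0],
    [1,-4,5,0,0],
  ],
)

```text
clock: 20.9
position: [484.0, 310.8, 119.2]
ee_rot: [-0.287, 0.958, -0.005, -0.006]
contact_force: [-7.5, -15.3, 9.7]
gripper_width: -0.4
grasp_force: 7.9
```

```bash
python3 -c "
from h import *
print(jig(),tq())"
```

```text
(array([-65.6,  -8.5, 119.2]), array([ -7.5, -15.3,   9.7]), -0.4, np.float64(-14.4), np.float64(-9.2)) (array([-14.6,   8. ]), array([14.4,  9.2]), np.float64(-249.0))
```

The push estimates disagree about how far the wing has turned, so I'll retract and measure the angle of its white line directly.

Call:
drive_tool(
  targets=[
    [1,10,-10,0,0],
    [1,25,-25,0,0],
    [1,30,-40,0,0],
    [1,30,-40,0,0],
  ],
)

```text
clock: 21.3
position: [485.0, 266.0, 119.9]
ee_rot: [-0.286, 0.958, 0.0, 0.001]
contact_force: [0.3, 0.6, -0.3]
gripper_width: 0.3
grasp_force: 0.0
```

```bash
cat > line.py <<'E'
from h import *
import sys
def ang(img,show=False):
    c=proj('scene',[w(*(G+10*ax))])[0].round().astype(int)
    x0,y0=c-13; p=img[y0:y0+26,x0:x0+26].max(2).astype(int)
    dark=(p<60).astype(np.uint8)
    n,l,st,_=cv2.connectedComponentsWithStats(dark)
    if show: print(x0,y0); print('\n'.join(''.join('%4d'%k for k in r) for r in p))
    return c
ang(cv2.imread(sys.argv[1]) if len(sys.argv)>1 else (lambda a:(cv2.imwrite('pics/s7.png',a),a)[1])(arm.get_image('scene')),True)
E
python3 line.py; python3 -c "
from h import *
print(jig())"
```

```text
342 252
  59  59  62  61  59  60  60  55  59  64  64  66  65  64  59  57  55  54  56  57  52  52  56  57  57  57
  60  60  61  60  60  61  61  57  55  56  57  59  67  68  61  57  57  56  56  57  53  54  56  56  57  56
  60  61  60  60  60  60  59  60  56  55  57  57  63  64  59  57  58  56  58  57  53  52  55  56  56  56
  60  60  60  60  59  61  61  60  57  57  56  57  59  60  57  56  57  56  57  57  54  53  56  55  55  56
  73  61  60  60  59  60  59  61  57  56  56  57  58  56  57  57  56  55  56  57  53  53  53  53  54  53
 117  61  60  61  60  60  61  61  58  57  57  56  56  57  57  57  57  55  58  58  54  52  51  51  50  51
 154  85  61  59  60  61  61  60  60  57  56  57  57  56  56  57  57  57  57  57  54  51  50  50  51  50
 185 144  86  61  60  60  61  61  61  58  57  57  65  72  63  56  57  57  57  57  54  51  51  50  51  54
 198 185 127  60  61  59  60  60  61  60  57  61  75  81  68  57  56  57  56  56  54  51  49  50  53  56
 209 209 164  85  61  60  60  61  59  60  59  60  66  67  59  55  55  55  55  57  54  52  51  53  56  56
 217 217 202 158  93  60  60  60  61  60  
[... 1035 characters left out ...]
5  40  38  38  37  38  37  37  38  40  48  55  59  59  57  57  56  53  51  55
 113 103  66  33  38  41  38  38  38  37  38  39  37  37  37  36  41  52  59  59  57  57  56  55  52  58
 113 114  84  43  35  37  37  38  37  38  39  37  37  36  37  37  36  47  57  58  58  57  57  56  53  54
 113 114  90  51  34  38  37  38  38  38  37  37  38  37  36  37  36  45  55  57  68 107 117  97  62  47
 113 113 103  64  33  35  37  39  37  38  37  36  37  37  35  36  36  45  55  56  92 141 157 123  68  88
 114 113 113  90  52  36  37  37  37  36  35  48  43  37  38  39  42  45  54  55 104 152 168 127  65 127
(array([-87.5, -46.7, 119.9]), array([ 0.1,  1.1, -0. ]), -0.1, np.float64(0.6), np.float64(0.9))
```

```bash
python3 -c "
from h import *
for p in [(348.5,267),(347,268),(346,269),(345,270)]:
    t=top(np.array(p,float)); print(p,t,np.degrees(np.arctan2(t[1]+2,t[0])))
a=cv2.imread('pics/s6.png');b=cv2.imread('pics/s3.png')
for nm,im in(('s6',a),('s5',cv2.imread('pics/s5.png'))):
    g=im[255:285,340:372].max(2); ys,xs=np.where(g>150)
    print(nm,[(x+340,y+255,int(g[y,x]),top(np.array([x+340.,y+255.])).tolist()) for x,y in zip(xs,ys)][:40])
"
```

```text
(348.5, 267) [-8.7  9.9] 126.17025533209093
(347, 268) [-11.5  11.6] 130.2174675155261
(346, 269) [-14.2  12.5] 134.40111122452885
(345, 270) [-16.8  13.3] 137.67542665602917Traceback (most recent call last):
  File "<string>", line 8, in <module>
    print(nm,[(x+340,y+255,int(g[y,x]),top(np.array([x+340.,y+255.])).tolist()) for x,y in zip(xs,ys)][:40])
                                       ~~~^^^^^^^^^^^^^^^^^^^^^^^^^^^
  File "h.py", line 31, in top
    return least_squares(f,[0,0]).x.round(1)
           ~~~~~~~~~~~~~^^^^^^^^^
    return func(*args, **kwargs)
    result = trf(vector_fun.fun, vector_fun.jac, x0, f0, J0, lb, ub, ftol, xtol,
                 gtol, max_nfev, x_scale, loss_function, tr_solver,
                 tr_options.copy(), verbose, callback=callback_wrapped)
    return trf_no_bounds(
        fun, jac, x0, f0, J0, ftol, xtol, gtol, max_nfev, x_scale,
        loss_function, tr_solver, tr_options, verbose, callback=callback)
    J = jac(x)
    self._update_jac()
    ~~~~~~~~~~~~~~~~^^
    self.J = self.jac_wrapped(xp_copy(self.x), f0=self.f)
             ~~~~~~~~~~
[... 594 characters left out ...]
          ^^^^^^^
    f = np.atleast_1d(self.fun(x, *self.args, **self.kwargs))
                      ~~~~~~~~^^^^^^^^^^^^^^^^^^^^^^^^^^^^^^
    return np.atleast_1d(self.fun(x))
                         ~~~~~~~~^^^
    return self.f(x, *self.args, **self.kwargs)
           ~~~~~~^^^^^^^^^^^^^^^^^^^^^^^^^^^^^^
  File "h.py", line 30, in <lambda>
    f=lambda ab:(proj(n,[w(*(G+h*ax+ab[0]*np.array([ax[2],0,-ax[0]])+ab[1]*np.array([0,1,0])))])[0]-px)
                 ~~~~^^^^^^^^^^^^^^^^^^^^^^^^^^^^^^^^^^^^^^^^^^^^^^^^^^^^^^^^^^^^^^^^^^^^^^^^^^^
  File "h.py", line 6, in proj
    c=arm.camera_params(n);f=240/np.tan(np.radians(c["fov_y"]/2))
ValueError: time passes only in moves, steps and waits
```

Call:
drive_tool(
  targets=[
    [1,10,-30,0,0],
    [1,10,-70,0,0],
    [1,10,-90,0,0],
    [1,10,-90,0,0],
  ],
)

```text
clock: 21.75
position: [527.1, 185.1, 119.4]
ee_rot: [-0.286, 0.958, 0.0, 0.001]
contact_force: [-0.1, 1.3, 0.0]
gripper_width: 0.0
grasp_force: 0.0
```

```bash
cat > h2.py <<'E'
import sys
sys.argv=sys.argv[:1]
E
sed -i 's/^def proj/from functools import lru_cache\ncam=lru_cache(None)(lambda n:arm.camera_params(n))\ndef proj/; s/    c=arm.camera_params(n);f=240/    c=cam(n);f=240/' h.py
python3 - <<'E'
from h import *
a=arm.get_image('scene');cv2.imwrite('pics/s8.png',a)
for nm,im in(('s6',cv2.imread('pics/s6.png')),('s8',a)):
    g=im[255:280,342:372].max(2);ys,xs=np.where(g>130)
    print(nm);print('\n'.join(''.join('%4d'%k for k in r) for r in g))
E
```

```text
s6
 216 216 216 216 217 217 217 194 145  85  60  60  60  60  61  60  57  50  50  58  55  53  53  55  55  55  51  49  51  55
 216 216 216 216 217 217 211 202 186 128  59  61  60  59  60  59  58  53  53  52  51  51  51  50  50  50  48  49  51  55
 216 216 216 216 216 217 205 198 199 158  85  60  60  60  59  61  59  54  54  55  52  54  54  53  52  51  52  52  52  55
 206 213 216 216 217 217 206 198 199 187 127  58  60  59  59  61  60  58  55  55  55  56  56  56  57  57  56  56  52  53
 197 204 207 207 207 207 202 199 199 199 142  53  60  60  61  61  60  60  54  54  56  56  56  56  57  57  56  54  51  51
 197 197 197 198 198 198 198 199 199 189 127  47  57  59  61  61  60  60  55  54  56  56  56  56  57  57  56  54  51  51
 201 197 197 198 198 198 198 199 199 179 114  37  50  58  60  60  59  59  55  55  56  56  56  56  57  56  56  55  52  50
 201 197 197 198 198 198 198 198 199 179 113  67 107 100  71  58  59  60  57  56  56  57  57  55  56  57  56  55  51  50
 197 197 197 198 198 198 198 199 199 167  99 111 141 136 114  83  60  50  50  55  56  56  57  56  58  56  57  56  52  50
 193 197
[... 4255 characters left out ...]
 38  37  38  39  37  38  37  37  37  38  36  37  37  36  36  71 131 150 146 124 113 114 113 112
 114 115  91  51  36  37  38  37  38  38  39  37  37  37  34  37  36  38  38  37  39  89 136 151 149 126 113 112 112 113
 115 114 104  65  33  36  39  38  37  38  37  37  37  37  36  38  38  39  40  40  40 106 141 152 151 127 113 112 112 112
 114 114 112  91  53  35  37  39  39  37  38  47  43  37  37  40  42  41  42  40  85 127 148 155 144 123 114 114 112 113
 115 114 113 109  81  46  36  37  39  66 107 120  96  55  38  41  43  41  69 106 132 147 156 155 134 117 115 115 114 113
 116 116 116 115 107  86  55  55  76 113 141 148 137 123 106  99  99 113 125 139 150 157 160 147 125 114 115 115 114 115
```

```bash
python3 - <<'E'
from h import *
c=top(np.array([354.5,263.7]));print('hub',c)
for n,ps in dict(s5=[(356.7,265),(366.7,266.7)],s6=[(354.3,267),(354,273.5)],s8=[(350.5,266),(348.5,267.3),(346.3,269),(345,270)]).items():
    t=[top(np.array(p,float)) for p in ps];d=t[-1]-t[0];e=t[-1]-c
    print(n,[x.tolist() for x in t],np.degrees(np.arctan2(d[1],d[0])).round(),np.degrees(np.arctan2(e[1],e[0])).round(),np.hypot(*e).round(1))
E
```

```text
hub [1.4 2.3]
s5 [[-0.4, -2.9], [0.8, -22.2]] -86.0 -91.0 24.5
s6 [[-5.9, -0.5], [-19.8, -6.0]] -158.0 -159.0 22.8
s8 [[-5.5, 7.3], [-9.3, 9.6], [-14.0, 11.9], [-16.8, 13.3]] 152.0 149.0 21.3
```

The line measured 150° (white end), so the knob has turned about 2.8 rad and the last pushes barely moved it. It is bearing, perhaps only lightly. I'll roll the tool so its stiff direction pushes square on the wing, with a longer arm.

Call:
drive_tool(
  targets=[
    [1,20,10,0,-8],
    [1,26,40,0,-16],
    [1,26,80,0,-24],
    [1,26,105,0,-32],
    [1,26,120,2,-40],
    [1,26,122,4,-48],
    [1,20,122,4,-56],
    [1,4,122,4,-60],
    [1,0,122,4,-60],
    [1,0,122,4,-60],
  ],
)

```text
clock: 22.8
position: [458.1, 289.0, 115.2]
ee_rot: [0.727, -0.686, -0.0, -0.0]
contact_force: [-0.5, -1.0, 0.4]
gripper_width: 0.3
grasp_force: 0.0
```

```bash
python3 -c "
from h import *
print(jig());m=R.from_quat(arm.read_state()['ee_rot']).as_matrix()[:2,:2];print('tool x in jig',(m[:,0]@u).round(2),(m[:,0]@v).round(2))"
```

```text
(array([-99.2, -13.7, 115.2]), array([-0.5, -1. ,  0.4]), 0.3, np.float64(-0.9), np.float64(-0.6))
tool x in jig -0.47 -0.88
```

Call:
drive_tool(
  targets=[
    [1,-3,-10,0,0],
    [1,-12,-10,0,0],
    [1,-16,-10,0,0],
    [1,-18,-10,0,0],
    [1,-20,-10,0,0],
    [1,-22,-10,0,0],
    [1,-22,-10,0,0],
  ],
)

```text
clock: 23.5
position: [466.7, 310.6, 115.5]
ee_rot: [0.728, -0.686, 0.0, -0.0]
contact_force: [0.5, -1.1, 0.1]
gripper_width: 0.3
grasp_force: 0.0
```

```bash
cat >> h.py <<'E'
def st():
    s=arm.read_state();m=R.from_quat(s['ee_rot']).as_matrix();print(s['clock'],jig()[0],'tool force',(m.T@s['contact_force']).round(1))
E
python3 -c "
from h import *
st()"
```

```text
23.5 [-80.5   0.3 115.5] tool force [ 1.1 -0.4 -0.1]
```

Call:
drive_tool(
  targets=[
    [1,-2,0,0,0],
    [1,-4,0,0,0],
    [1,-6,0,0,0],
    [1,-6,0,0,0],
  ],
)

```text
clock: 23.9
position: [466.5, 316.6, 115.4]
ee_rot: [0.728, -0.686, 0.0, -0.0]
contact_force: [-0.2, 0.5, -0.5]
gripper_width: -0.2
grasp_force: 0.0
```

```bash
python3 -c "
from h import *
st()"
```

```text
23.9 [-77.6   5.6 115.4] tool force [-0.5  0.1  0.5]
```

Call:
drive_tool(
  targets=[
    [1,-2,0,0,0],
    [1,-4,-1,0,0],
    [1,-6,-2,0,0],
    [1,-6,-2,0,0],
  ],
)

```text
clock: 24.3
position: [466.5, 317.9, 115.0]
ee_rot: [0.727, -0.686, 0.001, 0.005]
contact_force: [-1.9, -11.3, 6.0]
gripper_width: -0.3
grasp_force: 5.5
```

```bash
python3 -c "
from h import *
st()"
```

```text
24.3 [-76.9   6.7 115. ] tool force [11.2  2.6 -5.9]
```

Call:
drive_tool(
  targets=[
    [1,-2,0,0,0],
    [1,-4,0,0,0],
    [1,-4,0,0,0],
    [1,-4,0,0,0],
  ],
)

```text
clock: 24.7
position: [465.9, 320.1, 115.2]
ee_rot: [0.727, -0.687, 0.002, 0.007]
contact_force: [-1.8, -15.0, 8.4]
gripper_width: 0.1
grasp_force: 7.5
```

```bash
cat > ln.py <<'E'
from h import *
st();a=arm.get_image('scene');g=a[255:280,342:372].max(2).astype(int);ys,xs=np.where(g>185)
k=(ys>9)|((ys>7)&(xs>12));xs,ys=xs[k],ys[k]
c=np.array([1.4,2.3])
P=np.array([top(np.array([x+342.,y+255.])) for x,y in zip(xs,ys)]);W=g[ys,xs]-150
print([(int(x)+342,int(y)+255,int(g[y,x])) for x,y in zip(xs,ys)])
if len(P): m=(P*W[:,None]).sum(0)/W.sum();print('centroid',m.round(1),'angle',np.degrees(np.arctan2(*(m-c)[::-1])).round(1))
E
python3 ln.py
```

```text
24.7 [-76.3   8.9 115.2] tool force [15.   2.8 -8.2]
[]
```

Call:
drive_tool(
  targets=[
    [1,-2,0,-1,0],
    [1,-5,0,-1,0],
    [1,-5,0,-1,0],
    [1,-5,0,-1,0],
  ],
)

```text
clock: 25.15
position: [465.2, 323.1, 115.8]
ee_rot: [0.727, -0.687, 0.002, 0.009]
contact_force: [0.9, -18.9, 7.4]
gripper_width: -0.1
grasp_force: 9.1
```

```bash
python3 -c "
from h import *
st()"
```

```text
25.15 [-75.3  11.8 115.8] tool force [19.   0.2 -7.1]
```

Call:
drive_tool(
  targets=[
    [1,8,0,0,0],
    [1,20,0,0,0],
    [1,50,-20,0,0],
    [1,90,-40,0,0],
    [1,115,-55,0,0],
    [1,115,-55,0,0],
  ],
)

```text
clock: 25.75
position: [531.0, 217.7, 116.5]
ee_rot: [0.726, -0.687, 0.0, -0.001]
contact_force: [-0.1, 0.4, -0.5]
gripper_width: -0.2
grasp_force: 0.0
```

```bash
python3 ln.py; python3 - <<'E'
from h import *
E
```

```text
25.75 [ -73.9 -112.4  116.5] tool force [-0.4  0.   0.5]
[(344, 265, 188), (345, 265, 197), (346, 265, 200), (348, 267, 215), (349, 267, 210), (346, 268, 216), (347, 268, 228), (348, 268, 233), (349, 268, 196), (345, 269, 243), (346, 269, 249), (347, 269, 220), (345, 270, 227), (346, 270, 208)]
centroid [-11.8  12.5] angle 142.2
```

```bash
python3 - <<'E'
from h import *
def A(a):
    g=a[255:280,342:372].max(2).astype(int);ys,xs=np.where(g>110);k=(ys>=11)&(ys<=16)&(xs<=10)&(xs>=3)&(ys-12+ (xs-3)*.6>0);xs,ys=xs[k],ys[k]
    P=np.array([top(np.array([x+342.,y+255.])) for x,y in zip(xs,ys)]);W=g[ys,xs]-100
    m=(P*W[:,None]).sum(0)/W.sum();o=P[np.argmin(P[:,0])];d=m-[1.4,2.3]
    l=np.linalg.eigh(np.cov(P.T,aweights=W))[1][:,1];return m.round(1),np.degrees(np.arctan2(d[1],d[0])).round(1),(np.degrees(np.arctan2(l[1],l[0]))%180).round(1)
n=arm.get_image('scene');cv2.imwrite('pics/s9.png',n)
o=cv2.imread('pics/s8.png');print(A(o),A(n))
for im in(o,n): print(im[264:274,343:356].max(2))
E
```

```text
(array([-11.6,  10.7]), np.float64(147.3), np.float64(145.9)) (array([-11.6,  10.7]), np.float64(147.0), np.float64(146.4))
[[218 218 219 207 200 200 183 163 113  78 132 149 149]
 [182 191 197 200 191 171 127  98 144 133 121 134 133]
 [119 135 145 153 140 103  95 154 167 133  85  89  87]
 [113 103  88  73 132 212 199 167 128  76  50  41  43]
 [105  84 140 213 236 237 196 122  75  47  43  42  41]
 [ 88  98 219 241 232 189 115  68  60  48  42  41  38]
 [ 78  86 202 196 140  89  67  57  48  43  39  38  38]
 [ 85  48  83  81  69  60  51  45  40  38  37  39  38]
 [ 90  51  40  53  53  46  42  39  39  38  39  38  38]
 [104  66  35  39  42  40  38  38  39  39  38  39  38]]
[[218 218 219 208 200 200 183 163 114  80 133 149 149]
 [182 188 197 200 183 163 125  99 144 133 122 135 133]
 [117 128 143 154 125  98 144 167 167 128  80  89  87]
 [113 105  89  73 133 215 210 176 128  67  44  42  44]
 [103  85 157 217 228 233 197 123  76  56  48  45  41]
 [ 85 156 244 249 220 178 120  71  64  55  45  41  40]
 [ 78 144 227 207 128  83  75  63  51  44  40  38  37]
 [ 85  49  90  91  78  67  55  46  40  37  39  38  38]
 [ 90  52  43  59  59  49  42  40  37  38  39  38  37]
 [105  66  38  40  43  40  39  38  38  39  38  37  39]]
```

The wing returns to the same 147° after a 19 N push. It gives elastically (about 0.6–0.85 N m/rad) and springs back, so the plunger is clamped on the block at roughly 60 N. Last, I check that the guard is still up, then hand in.

```bash
python3 - <<'E'
from h import *
a=cv2.imread('pics/s9.png').astype(int);m=(a[:,:,2]>150)&(a[:,:,1]<70)&(a[:,:,0]<70);m[340:]=0
ys,xs=np.where(m);print('red',xs.mean() if len(xs) else None,ys.mean() if len(ys) else None,len(xs),'expected propped',proj('scene',[w(-54,3,323)]),'shut',proj('scene',[w(-126,3,112)]))
b=arm.get_image('scene')
print('drift',np.abs(b[264:274,343:356].astype(int)-a[264:274,343:356]).max());st()
E
```

```text
red 365.984126984127 151.95238095238096 126 expected propped [[352.05951954 170.4899922 ]] shut [[332.76511298 300.74255955]]
drift 3
25.9 [ -73.9 -109.3  116.5] tool force [ 0.7  0.1 -0.1]
```

The red bar is at (366,152), further back than when first propped. I'll move the arm well clear and check whether the guard rests there by itself.

Call:
drive_tool(
  targets=[
    [1,15,25,0,0],
    [1,30,50,0,0],
    [1,40,75,-10,0],
    [1,40,75,-30,0],
    [1,40,75,-30,0],
    [1,40,75,-30,0],
  ],
)

```text
clock: 26.5
position: [456.7, 176.9, 146.9]
ee_rot: [0.728, -0.685, -0.0, -0.001]
contact_force: [-0.4, 0.6, -0.1]
gripper_width: -0.2
grasp_force: 0.0
```

```bash
python3 - <<'E'
from h import *
def red(a):
    a=a.astype(int);m=(a[:,:,2]>150)&(a[:,:,1]<70)&(a[:,:,0]<70);m[340:]=0
    ys,xs=np.where(m);return (xs.mean().round(1),ys.mean().round(1),len(xs),xs.min(),xs.max(),ys.min(),ys.max()) if len(xs) else None
a=arm.get_image('scene');cv2.imwrite('pics/s10.png',a)
s3=cv2.resize(cv2.imread('pics/s3.png'),(260,270));f=np.zeros((480,640,3),np.uint8);f[100:370,200:460]=s3
for n,i in(('s3',f),('s6',cv2.imread('pics/s6.png')),('s8',cv2.imread('pics/s8.png')),('s9',cv2.imread('pics/s9.png')),('now',a)): print(n,red(i))
for th in(1.564,1.7,1.8,1.9,1.97):
    al=th-.454;print(th,proj('scene',[w(16.5-158.5*np.cos(al),3,181+158.5*np.sin(al))]).round(1))
st()
E
```

```text
s3 (np.float64(356.1), np.float64(164.6), 174, np.int64(335), np.int64(377), np.int64(160), np.int64(169))
s6 (np.float64(348.4), np.float64(149.6), 8, np.int64(347), np.int64(349), np.int64(147), np.int64(151))
s8 (np.float64(368.9), np.float64(152.4), 131, np.int64(347), np.int64(389), np.int64(148), np.int64(156))
s9 (np.float64(366.0), np.float64(152.0), 126, np.int64(347), np.int64(384), np.int64(147), np.int64(156))
now (np.float64(353.9), np.float64(150.2), 45, np.int64(347), np.int64(360), np.int64(147), np.int64(152))
1.564 [[352.1 170.5]]
1.7 [[357.3 162.8]]
1.8 [[361.2 158.2]]
1.9 [[365.1 154.6]]
1.97 [[367.8 152.6]]
26.55 [-159.  -109.   146.2] tool force [-0.6 -0.2  0.3]
```

The guard has stood still at about 1.95 rad for 10 s with the robot nowhere near it. The clamp holds, so I hand in.

```bash
python3 -c "
from bench import arm
print(arm.job_done())"
```

```text
the job is handed in; nothing more can be done
None
```

I handed the job in with the guard standing open on its own at about 1.95 rad and the knob turned clockwise about 2.8 rad until it resisted firmly. I estimate the plunger grips the block at about 60 N, but I only inferred that from pushing on the knob. The robot was clear of the jig, I saw no contact with the hammer, punch or spanner, and the hand-in gave no verdict.

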